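# Join the last leg of a flat-pack beech riser with its two cam fittings

## Robot

A 6-joint arm with a two-finger parallel gripper is mounted at the origin on the work surface. World frame = base frame: x ahead of the robot, y to its left, z up, the work surface at z = 0. Lengths are in m, angles in rad, forces in N, time in s.
With the tool pointing down it reaches from about 0.375 to 0.975 m from the base axis. Payload 3.8 kg.
Tool frame: the origin (TCP) lies midway between the tips of the shut fingers; the grasp point (between the pads) lies 19 mm behind it; x points along the fingers, y is the direction in which the jaws open and shut, and the axes are right-handed (so a half turn about x gives the same grasp; the last joint's range is limited). The gripper opens to 88 mm and grips with 3 to 60 N. Pads are 18 mm wide; open, the fingers measure 123 mm over their backs; the gripper's body (75 mm by 187 mm) begins 45 mm behind the grasp point.
Start: joints at [1.269, 0.264, 1.604, -0, 1.274, -0.037], TCP at [0.177, 0.651, 0.239] pointing down, gripper open.
Joint ranges: [-2.63, 2.63], [-0.94, 2.18], [0.31, 2.57], [-1.31, 4.45], [0, 2.66], [-2.55, 2.55]. Speed limits (rad/s): [2.57, 2.57, 3.14, 3.14, 3.14, 3.14].

## Interface

Orientations are given as a rotation vector (axis times angle).
In Python, from rig import sense, camera, get_calibration, bot, finder gives the robot as it stands. The module is installed in compiled form; this text tells all that it offers.
- The arm moves only by the tool step_arm, never from a script. Its argument "deltas" is a list of rows, each a list of 7 numbers: the turn, a rotation vector about the world's x, y, z in rad, then the shift along the world's x, y, z in m, then the opening, from 0 (shut) to 1 (fully open). In form: [[wx, wy, wz, dx, dy, dz, claw], ...]. A call has 1 to 20 rows; each row is the pose to reach, as a shift and turn from the pose commanded when the call began; what a row does not reach only later rows make up. A row lasts 1/12 s, in which the tool goes at most 41.7 mm and 7.16 degrees, less where a joint would pass 70% of its speed; a pose out of reach is approached as far as the arm can. A call with a gripper value outside its range is refused whole. The fingers move at their own pace and stop on an object; "force" is the grip in N (left out, the last holds). Time passes only in rows, so rows that repeat a pose let the fingers close. It gives the time, the measured TCP pose, the force and the opening at its end, in the units of the state.
- sense(): the state, without advancing time (a new reading comes with each control period).
- camera(name): name is "scene" or "top" or "wrist"; returns the picture (384x512x3 uint8, red, green, blue); there is no depth.
- get_calibration(name): a dict with "mtx" (3x3 intrinsics, pixels), "camera_from_world" (4x4, takes a point from world to camera coordinates); the wrist camera has in their place "tool_from_camera" (4x4, takes a point from camera to tool coordinates, whose origin is the TCP and whose axes are the tool frame's). Camera axes: x right, y up, looking along -z (the intrinsics and any distortion apply to the point x, -y, -z); pixel columns grow to the right and rows downward; lengths in m; the calibration is good to about 2 mm. A picture is of the moment at which its call begins: read the wrist's pose just before it. get_calibration takes no time and is no camera call.
- bot.close_job(): hands the job in, once; it reports no verdict.
Trained networks look in the newest picture that a camera, given by its name, has taken for a name from the list of things; names that differ only in an ending like _2 or _b are one class to them, and where a whole thing is asked for, a point or a joint stands for the part that bears it (a point fixed in the world has none). Each returns a list of dicts, best first, with "score" (0 to 1); they miss things now and then, are a little off and sometimes report something else, mostly with a low value. They report only what shows in the picture. A call takes as long as a camera call. They do not tell look-alikes from the thing itself.
- finder.trace(camera, label): "pixels" (384x512 bool, what is visible of it) and "box" ([left, top, width, height] in pixels, round what is visible of it).
The state is a dict: "time_s": time; "joints": joint angles; "joint_velocities": joint speeds; "joint_torque": joint torques, N m; "tool_pos": TCP position; "tool_rot": TCP orientation; "wrist_force": force on the tool from outside, world axes, zero at the start; "wrist_torque": the same for the moment, N m; "grip_width": finger opening in m.
Only numpy, scipy, OpenCV 4.12 (cv2) and the standard library are available. Lean on these libraries where they do the work, as an engineer would, in place of code of your own. Each camera call takes 0.05 s, during which the arm holds its last target. There are 200 camera calls.

## Task

The little beech riser lies upside down on the mat with one leg panel still loose, its bolts and dowels just started in the end of the board. Push that leg panel up to the board until the bolt heads are in the two cam fittings, then turn both fitting wings a quarter turn clockwise so that they draw the leg tight against the board. Leave it standing upright and tight, with the other things on the table where they are.

Things in the scene. Friction and masses are not known exactly. Their poses are not given: they have to be found in the camera images.
- riser: The riser's top board: beech, 240 long, 180 wide, 22 mm thick, lying face down on a dark 3 mm mat; it stays put. Its upper side is 25 mm above the table. Origin on the table below the middle of its open end; x points from the loose leg into the board, y along the end, z up. At x = 240 to 262 mm the second leg, 70 mm tall, is already joined, its two fittings already turned.
- board_end (a point): Middle of the open end face of the riser's top board, 14 mm above the table, where the loose leg must meet it. Axes as the riser's: x from the loose leg into the board, along its length; y along the end face; z up.
- leg_mid (a point): Centre (half-way up) of the loose leg: upright beech panel 22 mm thick (its x), 180 wide (y), 70 tall (z), 0.24 kg, standing on the mat, top edge 73 mm above the table; it can be pinched across its thickness there. Axes as board_end's when square. Its +x face, 11 mm from this point, must meet the board's end: then this point is at x -11, y 0, z +24 mm in board_end. It starts 14 to 24 mm away.
- leg_foot_pos (a point): Point on the loose leg's inner (+x) face, 5 mm from its +y side edge, 11 mm above its foot. Its x in board_end is minus the gap at that side (0 = tight). Two bolts (at y +-45 mm) and two 30 mm dowels (y +-72 mm) stick out of this face into bores of the board end, which guide it with 1 to 2 mm of side play.
- leg_foot_neg (a point): The same at the -y side edge. The leg slides easily until the gap is 4 mm; from there its dowels are tight and resist with about 8 N in all, without springing back.
- cam_pos (a joint): Angle of the cam fitting at x +48, y +45 mm in board_end, starting at 0 to 0.2. 0 = open: the wing lies along the board's length, its pointed foot towards the leg. Grows as the wing turns clockwise seen from above; 1.57 = quarter turn, wing parallel to the end face (stop at 1.62). Turning takes up to 0.4 N m; it stays where left.
- cam_neg (a joint): The same for the cam fitting at x +48, y -45 mm in board_end. Both cams take in their bolt head if the gap is 5 mm or less; with a clearly larger gap (8 mm and more) the cam jams on the bolt head at about 0.5 rad, or misses it and turns idle. From about 0.5 to 1.4 rad it draws the leg in; beyond that it holds.
- cam_pos_wing (a point): Centre of cam_pos's thumb wing, on the cam's vertical axis, 36 mm above the table: aluminium block 32 long, 12 thick, 20 mm high (26 to 46 mm above the table) on a 35 mm disc flush with the board's upper side. Its x axis lies along the wing and turns with it. Can be pinched across its 12 mm from above.
- cam_neg_wing (a point): The same for the wing of cam_neg. Once the leg is up, its inner face stands 48 mm from both wings' axes and 48 mm higher than the board, so fingers that open along the board's length beside a turned wing must open only part of the way.
- dispenser: White ceramic push dispenser, 72 mm across, 180 mm tall with its pump; origin at the middle of its underside. Not to be disturbed.
- bowl: Frosted glass bowl, 108 mm across and 42 mm high, with spare dowels in it; origin at the middle of its underside. Not to be disturbed.
- phone_stand: Silver aluminium phone stand, 95 by 70 mm, 100 mm tall; origin under its foot. Not to be disturbed.
- coaster: Round grey stone coaster, 96 mm across, 9 mm thick; origin at the middle of its underside. Not to be disturbed.
- beech_box: Closed beech box 110 by 150 by 65 mm; origin at the middle of its underside. Not to be disturbed.
- mug: White ceramic mug, 80 mm across, 92 mm tall; origin at the middle of its underside. Not to be disturbed.
- screwdriver: Screwdriver lying on the table; origin at the middle of its underside. Not to be disturbed.
There are look-alikes about, which are no part of the job. Leave any pink look-alike of the part that bears leg_mid alone.

How it is judged:
By the outcome, as a careful person would: the job done as asked, in the order asked, and still so for the second after the job is handed in, with the robot touching nothing.
It also fails if it takes over 61 s, if anything falls off the work surface, if the arm or the gripper's body presses on something with over 40 N, if the wrist force passes 120 N, or if a joint passes its speed limit or range.

## Working session

There is one attempt and no reset: what is moved stays moved. The work goes in short steps, Python scripts to look and compute and a tool call to move; the robot and the scene stay as the last step left them, time stands still between calls to the robot, and variables do not carry over. Pictures are saved under pics/ and viewed, about 8 in all and at most 12, crops included, and the job is handed in when it is done.

Besides the shell and the picture viewer there is one more tool, called after ">>>" as a command line: name --pt "numbers of a row" for each row, then --argument value for the rest. step_arm: Moves the arm, as the interface text tells. Its arguments: {"type":"object","properties":{"deltas":{"type":"array","items":{"type":"array","items":{"type":"number"}}},"force":{"type":"number"}},"required":["deltas"]}

```bash
mkdir -p pics; cat > h.py <<'E'
import numpy as np,cv2
from rig import sense,camera,get_calibration,bot,finder
from scipy.spatial.transform import Rotation as R
def cam(name):
    c=get_calibration(name);K=np.array(c["mtx"])
    if name=="wrist":
        s=sense();T=np.eye(4);T[:3,:3]=R.from_rotvec(s["tool_rot"]).as_matrix();T[:3,3]=s["tool_pos"]
        W=T@np.array(c["tool_from_camera"])
    else: W=np.linalg.inv(np.array(c["camera_from_world"]))
    return K,W,c
def ray(K,W,px,z):
    p=np.array([px[0],px[1],1.]);d=np.linalg.inv(K)@p;d=W[:3,:3]@np.array([d[0],-d[1],-d[2]])
    o=W[:3,3];return o+d*(z-o[2])/d[2]
def proj(K,W,p):
    q=np.linalg.inv(W)@np.append(p,1);q=K@np.array([q[0],-q[1],-q[2]]);return q[:2]/q[2]
def shot(name,f=None):
    K,W,c=cam(name);im=camera(name)
    if f: cv2.imwrite("pics/"+f,im[:,:,::-1])
    return im,K,W
E
python3 - <<'E'
from h import *
s=sense();print({k:np.round(v,3) for k,v in s.items()})
ims=[]
for n in("top","scene"):
    im,K,W=shot(n);ims.append(im);c=get_calibration(n);print(n,[k for k in c],np.round(K,1).tolist(),np.round(W,3).tolist())
    for l in("riser","leg_mid","cam_pos","cam_neg"):
        for d in finder.trace(n,l):
            m=d["pixels"];ys,xs=np.nonzero(m);print(l,round(d["score"],2),d["box"],round(xs.mean(),1),round(ys.mean(),1),ray(K,W,(xs.mean(),ys.mean()),.05).round(3))
im=np.hstack(ims);cv2.imwrite("pics/a.png",cv2.resize(ims[0],(800,600))[:,:,::-1]);cv2.imwrite("pics/b.png",cv2.resize(ims[1],(800,600))[:,:,::-1])
E
```

```text
{'time_s': np.float64(0.0), 'joints': array([ 1.269,  0.265,  1.605,  0.   ,  1.274, -0.037]), 'joint_velocities': array([-0.001, -0.001,  0.   ,  0.002,  0.001, -0.002]), 'joint_torque': array([ 1.0000e-03, -5.0211e+01, -3.5687e+01,  7.3000e-02,  3.0000e-02,
       -0.0000e+00]), 'tool_pos': array([0.176, 0.651, 0.237]), 'tool_rot': array([ 0.206,  1.561, -0.21 ]), 'wrist_force': array([-1.372, -0.444, -0.1  ]), 'wrist_torque': array([ 0.049, -0.026,  0.005]), 'grip_width': np.float64(0.088)}
top ['mtx', 'camera_from_world'] [[425.7, 0.0, 257.3], [0.0, 425.7, 193.6], [0.0, 0.0, 1.0]] [[-0.027, 0.974, -0.224, 0.232], [-1.0, -0.027, 0.004, -0.019], [-0.002, 0.224, 0.975, 1.417], [0.0, 0.0, 0.0, 1.0]]
leg_mid 0.91 [108.1, 279.1, 59.1, 22.1] 139.0 286.6 [0.257 0.354 0.05 ]
leg_mid 0.58 [270.6, 171.9, 25.8, 56.0] 281.3 200.6 [ 0.52  -0.103  0.05 ]
cam_neg 0.44 [249.7, 190.9, 9.7, 7.8] 255.2 195.3 [ 0.54  -0.018  0.05 ]
scene ['mtx', 'camera_from_world'] [[375.2, 0.0, 259.4], [0.0, 375.2, 193.5], [0.0, 0.0, 1.0]] [[0.861, -0.276, 0.426, 1.079], [0.508, 0.474, -0.719, -0.977], [-0.004, 0.836, 0.549, 0.781], [0.0, 0.0, 0.0, 1.0]]
riser 0.57 [209.3, 156.6, 91.6, 75.7] 261.8 193.0 [ 0.516 -0.012  0.05 ]
leg_mid 0.92 [225.9, 195.2, 49.9, 26.0] 250.6 208.8 [ 0.532 -0.114  0.05 ]
leg_mid 0.59 [177.6, 242.7, 31.8, 65.2] 193.5 277.7 [ 0.566 -0.457  0.05 ]
leg_mid 0.57 [237.6, 128.8, 30.0, 25.9] 253.4 141.8 [0.272 0.333 0.05 ]
cam_pos 0.57 [207.8, 158.2, 93.9, 71.5] 261.3 193.0 [ 0.515 -0.013  0.05 ]
```

View pics/a.png

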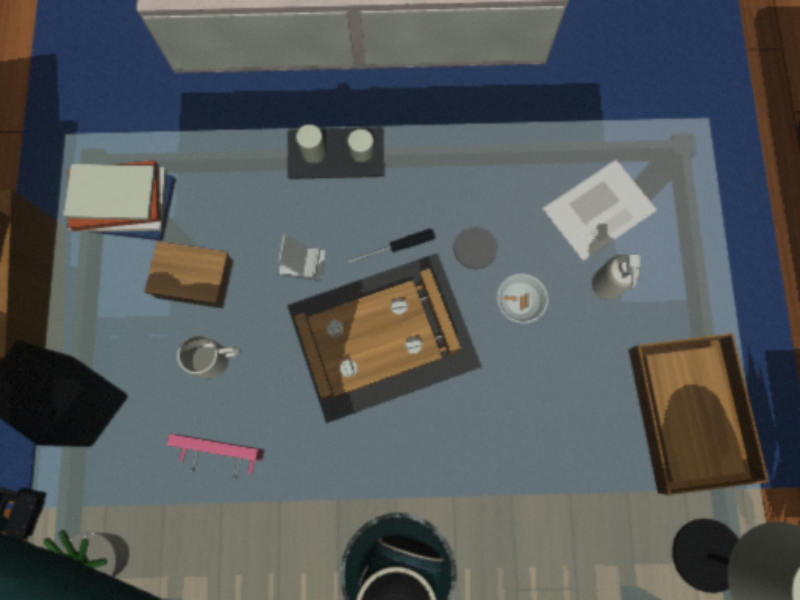

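View pics/b.png

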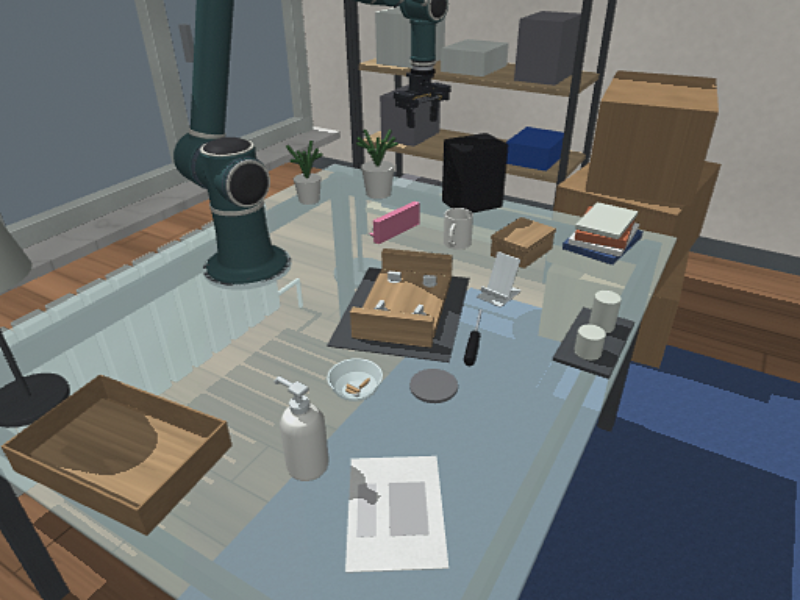

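Top view (800-wide picture): the loose beech leg is at (440,312), with a dark gap to the board. Its wings are at (400,306) and (414,345). Things that could be mistaken for it are the pink panel at (215,450), the joined leg at (313,355) and the tray walls at (700,410). I choose (440,312) and will check it close up.

```bash
python3 - <<'E'
from h import *
c=get_calibration("wrist");print(np.round(c["tool_from_camera"],3).tolist(),np.round(c["mtx"],1).tolist(),[k for k in c])
K,W,_=cam("top")
for p,z in (((400,306),.046),((414,345),.046),((335,327),.046),((348,368),.046),((424,268),.073),((457,350),.073),((440,312),.073)):
    print(p,ray(K,W,np.array(p)*.64,z).round(3))
s=sense();print(R.from_rotvec(s["tool_rot"]).as_matrix().round(3).tolist())
E
```

```text
[[-0.001, 0.294, -0.956, -0.146], [1.0, 0.001, -0.0, 0.001], [0.001, -0.956, -0.294, -0.076], [0.0, 0.0, 0.0, 1.0]] [[314.6, 0.0, 256.3], [0.0, 314.6, 191.1], [0.0, 0.0, 1.0]] ['mtx', 'tool_from_camera']
(400, 306) [ 0.539 -0.021  0.046]
(414, 345) [ 0.455 -0.048  0.046]
(335, 327) [0.498 0.117 0.046]
(348, 368) [0.411 0.09  0.046]
(424, 268) [ 0.614 -0.073  0.073]
(457, 350) [ 0.438 -0.134  0.073]
(440, 312) [ 0.518 -0.103  0.073]
[[-0.0, 0.262, 0.965], [-0.0, 0.965, -0.262], [-1.0, -0.0, 0.0]]
```

>>> step_arm --pt "0 0 -0.125 0.0175 -0.0355 0 1" --pt "0 0 -0.25 0.035 -0.071 0 1" --pt "0 0 -0.375 0.053 -0.107 0 1" --pt "0 0 -0.5 0.07 -0.142 0 1" --pt "0 0 -0.625 0.088 -0.178 0 1" --pt "0 0 -0.75 0.106 -0.213 0 1" --pt "0 0 -0.875 0.123 -0.249 0 1" --pt "0 0 -1.0 0.141 -0.284 0 1" --pt "0 0 -1.125 0.159 -0.32 0 1" --pt "0 0 -1.25 0.176 -0.355 0 1" --pt "0 0 -1.375 0.194 -0.391 0 1" --pt "0 0 -1.5 0.212 -0.426 0 1" --pt "0 0 -1.625 0.23 -0.462 0 1" --pt "0 0 -1.75 0.247 -0.498 0 1" --pt "0 0 -1.875 0.265 -0.533 0 1" --pt "0 0 -2.0 0.283 -0.57 0 1" --pt "0 0 -2.125 0.3 -0.605 0 1" --pt "0 0 -2.25 0.318 -0.64 0 1" --pt "0 0 -2.375 0.335 -0.675 0 1" --pt "0 0 -2.5 0.353 -0.711 0 1"

```text
time_s: 2.17
tool_pos: [0.5301, -0.0615, 0.2391]
tool_rot: [2.02, 0.378, -2.018]
wrist_force: [0.7, -0.6, -0.5]
grip_width: 0.0879
```

>>> step_arm --pt "0 0 -0.08 0 0 0 1" --pt "0 0 -0.08 0 0 0 1" --pt "0 0 -0.08 0 0 0 1"

```text
time_s: 2.42
tool_pos: [0.5295, -0.0598, 0.2386]
tool_rot: [2.061, 0.31, -2.062]
wrist_force: [-0.7, 0.2, 0.9]
grip_width: 0.0881
```

```bash
python3 - <<'E'
from h import *
s=sense();print(s["time_s"],np.round(s["tool_pos"],3),np.round(s["joints"],2),R.from_rotvec(s["tool_rot"]).as_matrix().round(3).tolist())
im,K,W=shot("wrist","w1s.png");cv2.imwrite("pics/w1.png",cv2.resize(im,(800,600),interpolation=cv2.INTER_CUBIC)[:,:,::-1])
for l in("leg_mid","cam_pos","riser"):
    for d in finder.trace("wrist",l):
        m=d["pixels"];ys,xs=np.nonzero(m);r=cv2.minAreaRect(np.c_[xs,ys].astype(np.float32));print(l,round(d["score"],2),d["box"],[ray(K,W,q,.073 if l=="leg_mid" else .046).round(3)[:2].tolist() for q in cv2.boxPoints(r)])
E
```

```text
2.4167 [ 0.529 -0.06   0.239] [-0.16 -0.01  1.91  0.    1.24  1.11] [[-0.001, 0.294, -0.956], [0.001, -0.956, -0.294], [-1.0, -0.001, 0.0]]
cam_pos 0.77 [214.3, 202.6, 28.4, 27.7] [[0.45, -0.026], [0.482, -0.028], [0.479, -0.061], [0.447, -0.059]]
riser 0.87 [0.0, 54.4, 331.3, 220.0] [[0.557, 0.219], [0.659, -0.095], [0.437, -0.186], [0.309, 0.199]]
```

View pics/w1.png

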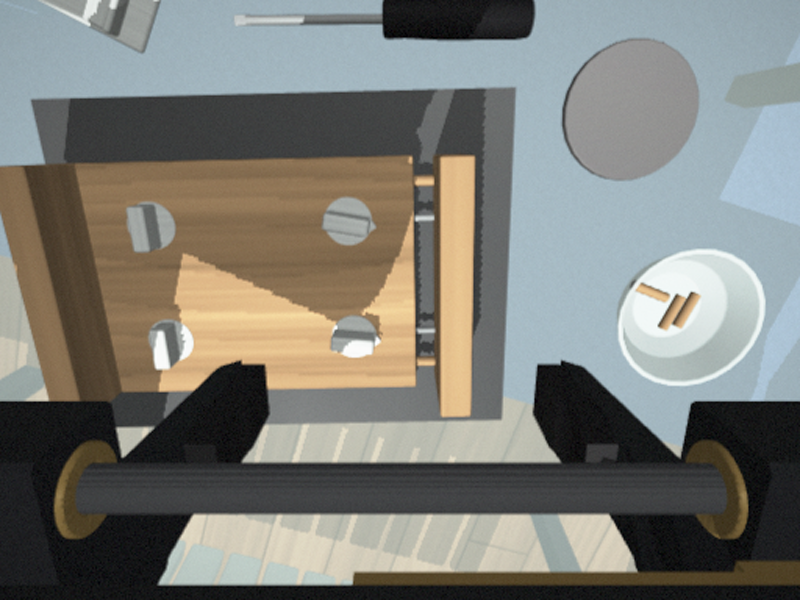

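The view shows the open board end running from (412,156) to (415,387). The loose beech leg stands at x 441–475 with its bolts and dowels in the gap, so the choice is confirmed. Its wings are at (348,219) and (354,335).

```bash
python3 - <<'E'
from h import *
K,W,_=cam("wrist")
P={k:ray(K,W,np.array(p)*.64,z)for k,p,z in(("bN",(412,156),.025),("bP",(415,387),.025),("lNi",(441,155),.073),("lNo",(475,155),.073),("lPi",(441,416),.073),("lPo",(471,416),.073),("wN",(349,217),.046),("wP",(353,333),.046))}
for k,v in P.items():print(k,v.round(4))
y=P["bP"]-P["bN"];y=y/np.linalg.norm(y);y2=P["wP"]-P["wN"];y2/=np.linalg.norm(y2);x=np.array([y[1],-y[0],0])
print("y",y.round(3),y2.round(3),"x",x.round(3),"xang",np.degrees(np.arctan2(x[1],x[0])))
o=(P["bP"]+P["bN"])/2
for k in P:print(k,(P[k]-o)@x,(P[k]-o)@y)
l=P["lPi"]-P["lNi"];print("leg y",l/np.linalg.norm(l),np.linalg.norm(l))
# wings orient: undistort-by-homography crop at z=.046
E
```

```text
bN [ 0.5995 -0.0442  0.025 ]
bP [ 0.4288 -0.1006  0.025 ]
lNi [ 0.6056 -0.0596  0.073 ]
lNo [ 0.6117 -0.0794  0.073 ]
lPi [ 0.4355 -0.1166  0.073 ]
lPo [ 0.4418 -0.1371  0.073 ]
wN [ 0.5486 -0.0144  0.046 ]
wP [ 0.4674 -0.0398  0.046 ]
y [-0.949 -0.314  0.   ] [-0.954 -0.298  0.   ] x [-0.314  0.949  0.   ] xang 108.29470268630598
bN 6.938893903907228e-18 -0.0898873399871761
bP 1.0408340855860843e-17 0.08988733998717616
lNi -0.01660005398019518 -0.09086742981622559
lNo -0.03729002084374435 -0.09044465527446587
lPi -0.017277744141288267 0.08849329552610771
lPo -0.03874196470290038 0.08892767890136577
wN 0.04420154337370507 -0.05092111031602936
wP 0.04560109901693035 0.03410574180838223
leg y [-9.48261689e-01 -3.17489794e-01  3.09492253e-16] 0.17936200561791887
```

>>> step_arm --pt "0 0 0.02 -0.006 -0.039 -0.02 1" --pt "0 0 0.02 -0.006 -0.039 -0.05 1" --pt "0 0 0.02 -0.006 -0.039 -0.085 1" --pt "0 0 0.02 -0.006 -0.039 -0.12 1" --pt "0 0 0.02 -0.006 -0.039 -0.12 1" --pt "0 0 0.02 -0.006 -0.039 -0.12 0.7" --force 25

```text
time_s: 3.12
tool_pos: [0.5216, -0.0973, 0.117]
tool_rot: [2.045, 0.332, -2.055]
wrist_force: [0.4, 0.2, 1.0]
grip_width: 0.0831
```

```bash
python3 - <<'E'
from h import *
s=sense();print(s["time_s"],np.round(s["tool_pos"],4),s["grip_width"])
im,K,W=shot("wrist");b=cv2.resize(im,(800,600),interpolation=cv2.INTER_CUBIC)
x=np.array([-.314,.949,0]);y=np.array([-.949,-.314,0]);o=np.array([.5142,-.0724,0])
for p,c in(((.048,.045,.046),(255,0,0)),((.048,-.045,.046),(255,0,0)),((0,.09,.025),(0,255,0)),((0,-.09,.025),(0,255,0)),((-.028,0,.073),(255,0,255))):
    q=proj(K,W,o+x*p[0]+y*p[1]+np.array([0,0,p[2]]))/.64;print(p,q.round());cv2.circle(b,tuple(int(v) for v in q),4,c,2)
cv2.imwrite("pics/w2.png",b[:,:,::-1])
E
```

```text
3.1167 [ 0.5216 -0.0973  0.117 ] 0.0830975722175421
(0.048, 0.045, 0.046) [254. 403.]
(0.048, -0.045, 0.046) [235. 221.]
(0, 0.09, 0.025) [357. 456.]
(0, -0.09, 0.025) [346. 115.]
(-0.028, 0, 0.073) [408. 339.]
```

View pics/w2.png

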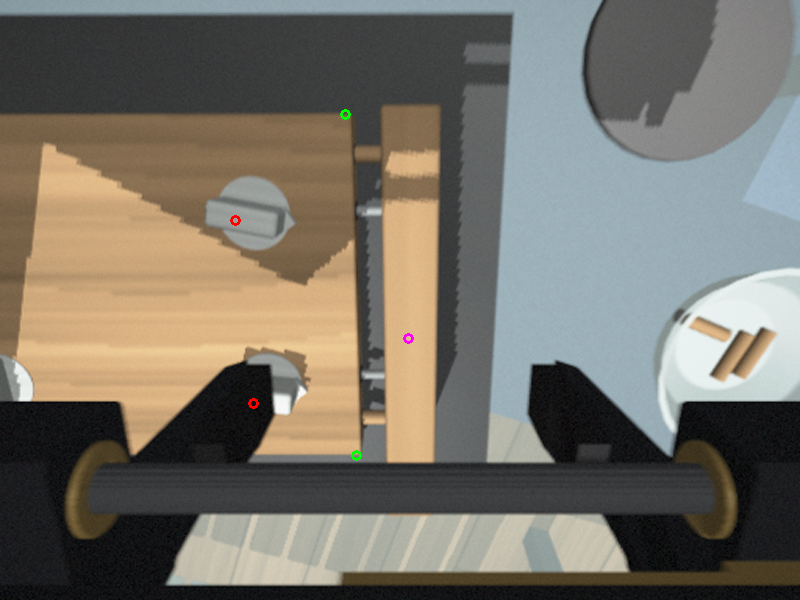

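>>> step_arm --pt "0 0 0 0 0 -0.025 0.7" --pt "0 0 0 0 0 -0.055 0.7" --pt "0 0 0 0 0 -0.084 0.7" --pt "0 0 0 0 0 -0.084 0.7" --pt "0 0 0 0 0 -0.084 0.5" --pt "0 0 0 0 0 -0.084 0.3" --pt "0 0 0 0 0 -0.084 0.1" --pt "0 0 0 0 0 -0.084 0.1" --pt "0 0 0 0 0 -0.084 0.1" --pt "0 0 0 0 0 -0.084 0.1" --force 30

```text
time_s: 4.0
tool_pos: [0.5245, -0.0988, 0.0359]
tool_rot: [2.052, 0.327, -2.048]
wrist_force: [-0.2, -1.4, 2.9]
grip_width: 0.0239
```

```bash
python3 - <<'E'
from h import *
s=sense();print(np.round(s["tool_pos"],4),s["grip_width"],s["wrist_force"],R.from_rotvec(s["tool_rot"]).as_matrix()[:,1])
im,K,W=shot("wrist");b=cv2.resize(im,(800,600),interpolation=cv2.INTER_CUBIC)
cv2.imwrite("pics/w3.png",b[:,:,::-1])
E
```

```text
[ 0.5245 -0.0988  0.0359] 0.023894004226019738 [-0.17630471 -1.43127785  2.88295942] [ 0.31161525 -0.95020767  0.00114949]
```

View pics/w3.png

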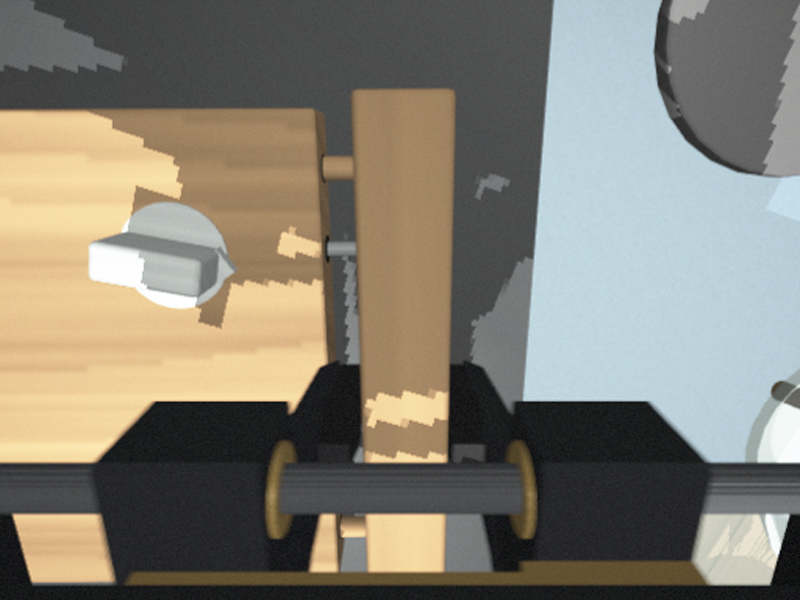

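>>> step_arm --pt "0 0 0 -0.0009 0.0028 0 0.1" --pt "0 0 0 -0.0019 0.0057 0 0.1" --pt "0 0 0 -0.0028 0.0085 0 0.1" --pt "0 0 0 -0.0035 0.0105 0 0.1" --pt "0 0 0 -0.0041 0.0123 0 0.1" --pt "0 0 0 -0.0041 0.0123 0 0.1" --pt "0 0 0 -0.0041 0.0123 0 0.1"

```text
time_s: 4.63
tool_pos: [0.5213, -0.0873, 0.0358]
tool_rot: [2.052, 0.325, -2.045]
wrist_force: [2.4, -7.0, 4.8]
grip_width: 0.0216
```

```bash
python3 - <<'E'
from h import *
s=sense();print(np.round(s["tool_pos"],4),s["grip_width"],s["wrist_force"],s["wrist_torque"])
im,K,W=shot("wrist");b=cv2.resize(im,(800,600),interpolation=cv2.INTER_CUBIC)
cv2.imwrite("pics/w4.png",b[:,:,::-1])
E
```

```text
[ 0.5213 -0.0873  0.0358] 0.021609646010978017 [ 2.39814566 -6.99835968  4.8034911 ] [-1.23291777 -0.20000143  0.02937525]
```

View pics/w4.png

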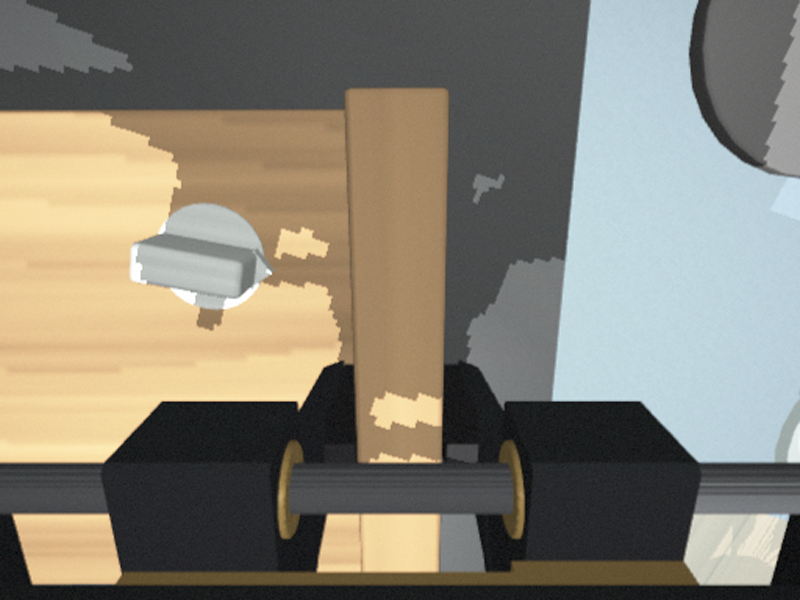

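>>> step_arm --pt "0 0 0 -0.0005 0.0014 0 0.1" --pt "0 0 0 -0.0009 0.0028 0 0.1" --pt "0 0 0 -0.0009 0.0028 0 0.1" --pt "0 0 0 -0.0009 0.0028 0 0.1"

```text
time_s: 5.02
tool_pos: [0.5206, -0.0851, 0.0358]
tool_rot: [2.052, 0.324, -2.044]
wrist_force: [3.7, -8.2, 3.2]
grip_width: 0.0221
```

>>> step_arm --pt "0 0 0 -0.0004 0.0012 0 0.1" --pt "0 0 0 -0.0006 0.0018 0 0.1" --pt "0 0 0 -0.0006 0.0018 0 0.1"

```text
time_s: 5.27
tool_pos: [0.5202, -0.0843, 0.0358]
tool_rot: [2.051, 0.323, -2.043]
wrist_force: [3.7, -12.6, 2.5]
grip_width: 0.0215
```

```bash
python3 - <<'E'
from h import *
x=np.array([-.314,.949,0]);y=np.array([-.949,-.314,0])
s=sense();print(np.round(s["tool_pos"],4),s["wrist_force"]);t=s["tool_pos"].copy();t[2]=0
im,K,W=shot("wrist");b=cv2.resize(im,(800,600),interpolation=cv2.INTER_CUBIC)
# leg face plane = tcp+11mm along x. predicted wing axis if tight: tcp+.059*x
for u in(.055,.059,.063):
  for v in (-.045,):
    q=proj(K,W,t+x*u+y*v+np.array([0,0,.046]))/.64;cv2.circle(b,tuple(int(k) for k in q),3,(255,0,0),-1)
    q=proj(K,W,t+x*u+y*v+np.array([0,0,.025]))/.64;cv2.circle(b,tuple(int(k) for k in q),3,(0,200,0),-1)
for v in(-.09,):
    for z in(.025,.073):
        q=proj(K,W,t+x*.011+y*v+np.array([0,0,z]))/.64;cv2.circle(b,tuple(int(k) for k in q),3,(255,0,255),-1)
cv2.imwrite("pics/w5.png",b[:,:,::-1])
E
```

```text
[ 0.5202 -0.0843  0.0358] [  3.70970608 -12.5758302    2.50061671]
```

View pics/w5.png

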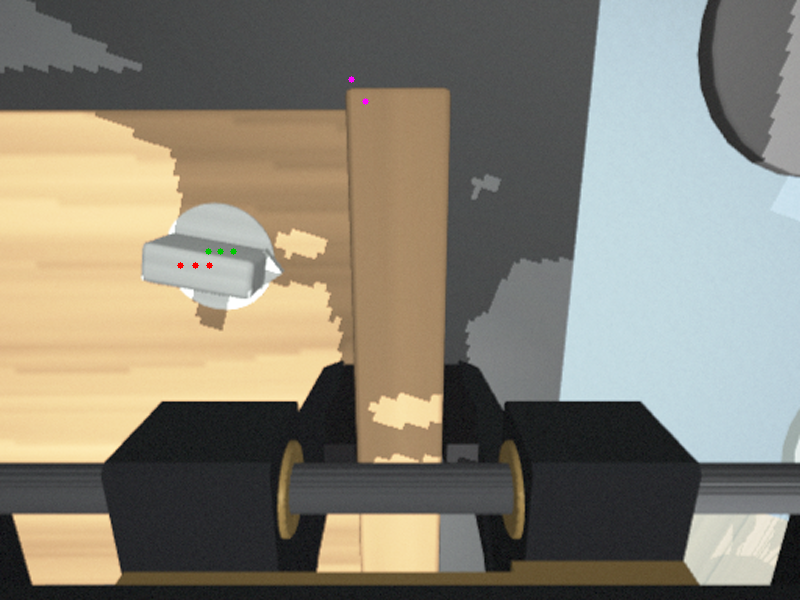

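>>> step_arm --pt "0 0 0 0 0 0 0.4" --pt "0 0 0 0 0 0 0.5" --pt "0 0 0 0 0 0.03 0.5" --pt "0 0 0 0 0 0.06 0.5" --pt "0 0 0.12 -0.015 0.01 0.08 0.5" --pt "0 0 0.24 -0.03 0.02 0.08 0.5" --pt "0 0 0.36 -0.045 0.03 0.08 0.5" --pt "0 0 0.48 -0.06 0.041 0.08 0.5" --pt "0 0 0.6 -0.06 0.041 0.08 0.5" --pt "0 0 0.72 -0.06 0.041 0.08 0.5" --pt "0 0 0.84 -0.06 0.041 0.08 0.5" --pt "0 0 0.96 -0.06 0.041 0.08 0.5" --pt "0 0 1.08 -0.06 0.041 0.08 0.5" --pt "0 0 1.2 -0.06 0.041 0.08 0.5" --pt "0 0 1.32 -0.06 0.041 0.08 0.5" --pt "0 0 1.44 -0.06 0.041 0.08 0.5" --pt "0 0 1.47 -0.06 0.041 0.08 0.5" --pt "0 0 1.47 -0.06 0.041 0.08 0.5"

```text
time_s: 6.82
tool_pos: [0.4565, -0.0396, 0.1135]
tool_rot: [1.048, 1.308, -1.049]
wrist_force: [0.1, -0.3, 0.1]
grip_width: 0.044
```

```bash
python3 - <<'E'
from h import *
s=sense();print(s["time_s"],np.round(s["tool_pos"],4),np.round(s["joints"],2),R.from_rotvec(s["tool_rot"]).as_matrix()[:,1].round(3),s["wrist_force"])
im,K,W=shot("wrist");b=cv2.resize(im,(800,600),interpolation=cv2.INTER_CUBIC)
for p in((.459,-.0424),(.5444,-.0142)):
  for z in(.046,.025):
    q=proj(K,W,np.array([*p,z]))/.64;print(q);cv2.circle(b,tuple(int(k) for k in q),3,(255,0,0) if z>.03 else (0,200,0),-1)
cv2.imwrite("pics/w6.png",b[:,:,::-1])
E
```

```text
6.8167 [ 0.4565 -0.0396  0.1135] [-0.14 -0.03  2.18  0.    1.   -0.36] [ 0.977  0.215 -0.003] [ 0.10492902 -0.2862141   0.11479486]
[403.30513643 329.29220544]
[403.16265188 314.64759277]
[599.00844304 310.47508916]
[582.80825346 297.20161276]
```

View pics/w6.png

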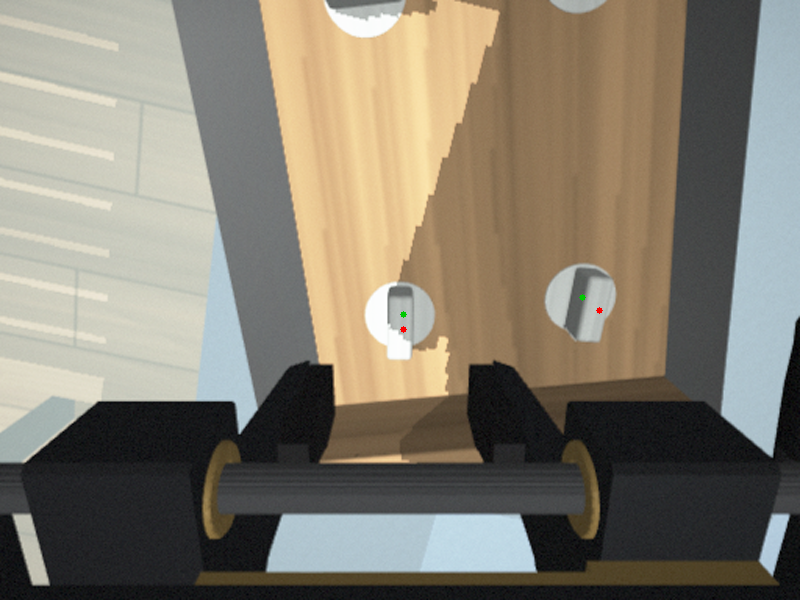

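>>> step_arm --pt "0 0 0 0.001 -0.003 -0.025 0.5" --pt "0 0 0 0.001 -0.003 -0.05 0.5" --pt "0 0 0 0.001 -0.003 -0.07 0.5" --pt "0 0 0 0.001 -0.003 -0.082 0.5" --pt "0 0 0 0.001 -0.003 -0.082 0.3" --pt "0 0 0 0.001 -0.003 -0.082 0.05" --pt "0 0 0 0.001 -0.003 -0.082 0.05" --pt "0 0 0 0.001 -0.003 -0.082 0.05" --pt "0 0 0 0.001 -0.003 -0.082 0.05" --pt "0 0 0 0.001 -0.003 -0.082 0.05" --force 50

```text
time_s: 7.7
tool_pos: [0.4568, -0.0441, 0.0334]
tool_rot: [1.045, 1.307, -1.052]
wrist_force: [-8.6, -3.6, 7.8]
grip_width: 0.0114
```

>>> step_arm --pt "0 0 0 -0.0012 0.001 0 0.05" --pt "0 0 -0.1 -0.0012 0.001 0 0.05" --pt "0 0 -0.2 -0.0012 0.001 0 0.05" --pt "0 0 -0.3 -0.0012 0.001 0 0.05" --pt "0 0 -0.4 -0.0012 0.001 0 0.05" --pt "0 0 -0.5 -0.0012 0.001 0 0.05" --pt "0 0 -0.5 -0.0012 0.001 0 0.05"

```text
time_s: 8.28
tool_pos: [0.4566, -0.044, 0.0334]
tool_rot: [1.415, 1.059, -1.42]
wrist_force: [-5.9, -7.7, 3.6]
grip_width: 0.0117
```

```bash
python3 - <<'E'
from h import *
s=sense();m=R.from_rotvec(s["tool_rot"]).as_matrix()[:,1];print(np.round(s["tool_pos"],4),s["wrist_force"],s["wrist_torque"],s["grip_width"],np.degrees(np.arctan2(m[1],m[0])))
E
```

```text
[ 0.4566 -0.044   0.0334] [-5.86577082 -7.70427294  3.6467286 ] [-1.18970246  0.99984483 -0.04170707] 0.011714167357855987 -16.4590200078349
```

>>> step_arm --pt "0 0 -0.1 -0.0006 -0.0006 0 0.05" --pt "0 0 -0.2 -0.0006 -0.0006 0 0.05" --pt "0 0 -0.3 -0.0006 -0.0006 0 0.05" --pt "0 0 -0.4 -0.0006 -0.0006 0 0.05" --pt "0 0 -0.5 -0.0006 -0.0006 0 0.05" --pt "0 0 -0.6 -0.0006 -0.0006 0 0.05" --pt "0 0 -0.7 -0.0006 -0.0006 0 0.05" --pt "0 0 -0.8 -0.0006 -0.0006 0 0.05" --pt "0 0 -0.9 -0.0006 -0.0006 0 0.05" --pt "0 0 -0.98 -0.0006 -0.0006 0 0.05" --pt "0 0 -0.98 -0.0006 -0.0006 0 0.05" --pt "0 0 -0.98 -0.0006 -0.0006 0 0.05"

```text
time_s: 9.28
tool_pos: [0.4563, -0.0439, 0.0334]
tool_rot: [2.054, 0.317, -2.058]
wrist_force: [-3.9, -3.4, 3.3]
grip_width: 0.0117
```

```bash
python3 - <<'E'
from h import *
s=sense();m=R.from_rotvec(s["tool_rot"]).as_matrix()[:,1];print(np.round(s["tool_pos"],4),s["wrist_force"],s["wrist_torque"],s["grip_width"],np.degrees(np.arctan2(m[1],m[0])),s["joints"].round(2))
E
```

```text
[ 0.4563 -0.0439  0.0334] [-3.87573425 -3.3515219   3.2531915 ] [-0.57073651  0.84487592 -0.00922628] 0.011670962655065968 -72.42069819969076 [-0.15  0.09  2.23 -0.    0.82  1.12]
```

>>> step_arm --pt "0 0 0 0 0 0 0.3" --pt "0 0 0 0 0 0 0.3" --pt "0 0 0 0 0 0.03 0.3" --pt "0 0 0 0 0 0.06 0.3" --pt "0 0 0.12 0.01 0.003 0.08 0.3" --pt "0 0 0.24 0.02 0.007 0.08 0.5" --pt "0 0 0.36 0.03 0.01 0.08 0.5" --pt "0 0 0.48 0.04 0.013 0.08 0.5" --pt "0 0 0.6 0.05 0.017 0.08 0.5" --pt "0 0 0.72 0.06 0.02 0.08 0.5" --pt "0 0 0.84 0.07 0.024 0.08 0.5" --pt "0 0 0.96 0.08 0.027 0.08 0.5" --pt "0 0 1.08 0.0865 0.029 0.08 0.5" --pt "0 0 1.2 0.0865 0.029 0.08 0.5" --pt "0 0 1.32 0.0865 0.029 0.08 0.5" --pt "0 0 1.43 0.0865 0.029 0.08 0.5" --pt "0 0 1.43 0.0865 0.029 0.08 0.5" --pt "0 0 1.43 0.0865 0.029 0.08 0.5"

```text
time_s: 10.78
tool_pos: [0.5442, -0.0141, 0.1132]
tool_rot: [1.089, 1.281, -1.088]
wrist_force: [-0.4, 0.6, 0.3]
grip_width: 0.0443
```

```bash
python3 - <<'E'
from h import *
s=sense();m=R.from_rotvec(s["tool_rot"]).as_matrix()[:,1];print(np.round(s["tool_pos"],4),np.degrees(np.arctan2(m[1],m[0])))
im,K,W=shot("wrist");b=cv2.resize(im,(800,600),interpolation=cv2.INTER_CUBIC)
for p in((.4563,-.0435),(.5428,-.0148)):
  for z in(.046,.025):
    q=proj(K,W,np.array([*p,z]))/.64;print(q);cv2.circle(b,tuple(int(k) for k in q),3,(255,0,0) if z>.03 else (0,200,0),-1)
cv2.imwrite("pics/w7.png",b[:,:,::-1])
E
```

```text
[ 0.5442 -0.0141  0.1132] 9.332762641156108
[203.65538276 352.53460807]
[219.34376132 336.11230286]
[395.48332722 323.58156611]
[395.81061955 309.24563732]
```

View pics/w7.png

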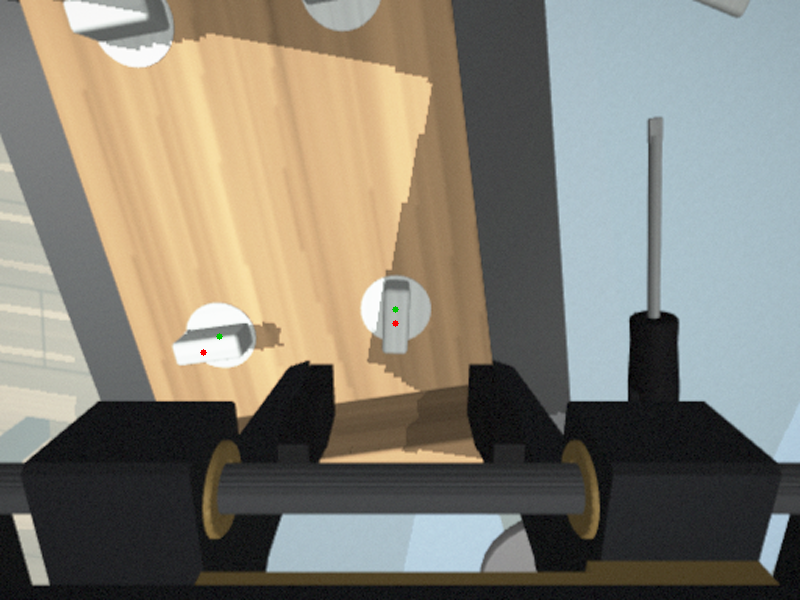

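cam_pos is a quarter turn round, at (215,345), and the cam_neg wing lines up with the jaws at (396,315).

>>> step_arm --pt "0 0 0 -0.002 -0.001 -0.025 0.5" --pt "0 0 0 -0.002 -0.001 -0.05 0.5" --pt "0 0 0 -0.002 -0.001 -0.07 0.5" --pt "0 0 0 -0.002 -0.001 -0.082 0.5" --pt "0 0 0 -0.002 -0.001 -0.082 0.3" --pt "0 0 0 -0.002 -0.001 -0.082 0.05" --pt "0 0 0 -0.002 -0.001 -0.082 0.05" --pt "0 0 0 -0.002 -0.001 -0.082 0.05" --pt "0 0 0 -0.002 -0.001 -0.082 0.05" --pt "0 0 0 -0.002 -0.001 -0.082 0.05"

```text
time_s: 11.67
tool_pos: [0.5421, -0.0156, 0.0321]
tool_rot: [1.086, 1.282, -1.086]
wrist_force: [-3.3, -2.7, 5.6]
grip_width: 0.0114
```

>>> step_arm --pt "0 0 -0.1 0 0 0 0.05" --pt "0 0 -0.2 0 0 0 0.05" --pt "0 0 -0.3 0 0 0 0.05" --pt "0 0 -0.4 0 0 0 0.05" --pt "0 0 -0.5 0 0 0 0.05" --pt "0 0 -0.5 0 0 0 0.05"

```text
time_s: 12.17
tool_pos: [0.5421, -0.0156, 0.0321]
tool_rot: [1.454, 1.029, -1.453]
wrist_force: [-4.5, -1.4, 7.1]
grip_width: 0.0115
```

```bash
python3 - <<'E'
from h import *
s=sense();m=R.from_rotvec(s["tool_rot"]).as_matrix()[:,1];print(np.round(s["tool_pos"],4),s["wrist_force"],s["grip_width"],np.degrees(np.arctan2(m[1],m[0])))
E
```

```text
[ 0.5421 -0.0156  0.0321] [-4.47399488 -1.35604243  7.05079457] 0.01152333079029092 -19.380812382611357
```

>>> step_arm --pt "0 0 -0.1 0 0 0 0.05" --pt "0 0 -0.2 0 0 0 0.05" --pt "0 0 -0.3 0 0 0 0.05" --pt "0 0 -0.4 0 0 0 0.05" --pt "0 0 -0.5 0 0 0 0.05" --pt "0 0 -0.6 0 0 0 0.05" --pt "0 0 -0.7 0 0 0 0.05" --pt "0 0 -0.8 0 0 0 0.05" --pt "0 0 -0.9 0 0 0 0.05" --pt "0 0 -0.93 0 0 0 0.05" --pt "0 0 -0.93 0 0 0 0.05" --pt "0 0 -0.93 0 0 0 0.05"

```text
time_s: 13.17
tool_pos: [0.542, -0.0155, 0.0321]
tool_rot: [2.056, 0.317, -2.055]
wrist_force: [-3.8, -1.5, 6.0]
grip_width: 0.0115
```

```bash
python3 - <<'E'
from h import *
s=sense();m=R.from_rotvec(s["tool_rot"]).as_matrix()[:,1];print(np.round(s["tool_pos"],4),s["wrist_force"],s["wrist_torque"],s["grip_width"],np.degrees(np.arctan2(m[1],m[0])))
E
```

```text
[ 0.542  -0.0155  0.0321] [-3.78415384 -1.52195962  6.04704604] [-0.2723922   0.72585516 -0.03802485] 0.011461755238359957 -72.43077963574837
```

>>> step_arm --pt "0 0 0 0 0 0 0.3" --pt "0 0 0 0 0 0 0.3" --pt "0 0 0 0 0 0.03 0.3" --pt "0 0 0 0 0 0.06 0.3" --pt "0 0 0 0 0 0.1 0.3" --pt "0 0 0 -0.02 -0.01 0.14 0.3" --pt "0 0 0 -0.02 -0.025 0.18 0.3" --pt "0 0 0 -0.02 -0.045 0.19 0.3" --pt "0 0 0 -0.02 -0.045 0.19 0.3" --pt "0 0 0 -0.02 -0.045 0.19 0.3"

```text
time_s: 14.0
tool_pos: [0.5226, -0.0608, 0.2222]
tool_rot: [2.061, 0.315, -2.053]
wrist_force: [-0.7, 0.0, -0.3]
grip_width: 0.0262
```

```bash
python3 - <<'E'
from h import *
im,K,W=shot("wrist");b=cv2.resize(im,(800,600),interpolation=cv2.INTER_CUBIC)
cv2.imwrite("pics/w8.png",b[:,:,::-1])
E
```

```text
(no output)
```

View pics/w8.png

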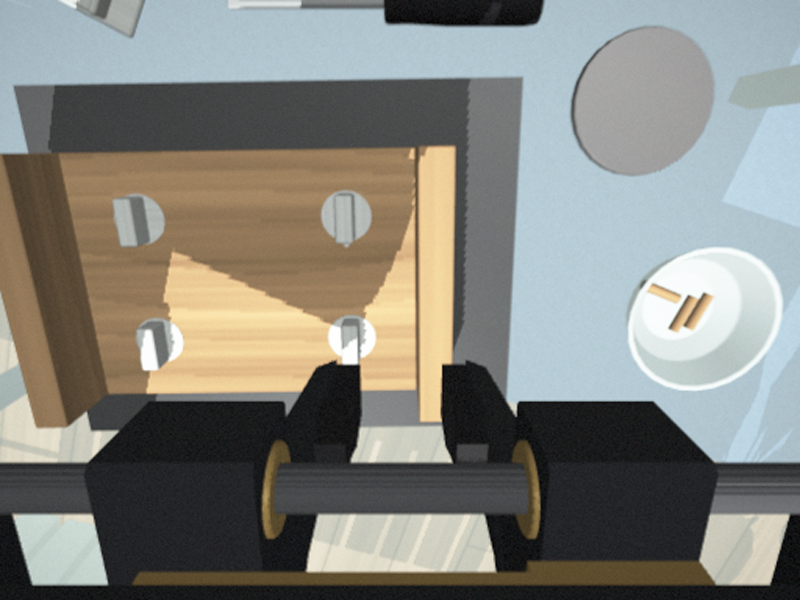

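```bash
python3 - <<'E'
from h import *
K,W,_=cam("wrist");x=np.array([-.314,.949,0])
b=cv2.imread("pics/w8.png")
for r in(160,385):print([b[r,c].tolist() for c in range(408,426,2)])
P=lambda p,z:ray(K,W,np.array(p)*.64,z)
for r in (160,385):print((P((415.5,r),.025)-P((419,r),.073))@x, (P((419,r),.073)-P((455,r),.073))@x)
E
```

```text
[[95, 129, 159], [93, 126, 156], [98, 132, 162], [76, 105, 130], [54, 72, 89], [77, 104, 129], [141, 191, 223], [153, 208, 239], [152, 204, 237]]
[[153, 207, 239], [151, 205, 237], [153, 208, 239], [151, 204, 238], [108, 141, 169], [77, 101, 123], [134, 184, 218], [159, 217, 243], [158, 214, 241]]
0.0006479885395700614 0.020658257611409225
0.001080280546951533 0.023723153076036323
```

```bash
python3 -c "
from h import *
print(bot.close_job(), sense()['time_s'])"
```

```text
the job is handed in; nothing more can be done
the job is handed in; nothing more can be done
```

The loose leg is against the board with both cam fittings turned, and I handed the job in shortly after 14 s on the robot's clock.

- **Leg:** I pinched it and pushed it about 15 mm along the board. The push force rose from about 7 N to 13 N as it closed up.
- **Fittings:** I then turned cam_pos and cam_neg clockwise to about 1.58 rad each, going by the tool's angle. The gripper was released and lifted clear before I handed in.
- **Last checks:** The final wrist picture shows both wings parallel to the end face and the leg standing upright along the board. The gap measured 0.6 mm at one side and 1.1 mm at the other. That is within the roughly 2 mm calibration error, so the picture alone does not prove zero gap.
- **Other things:** The screwdriver, coaster, bowl and part of the phone stand showed in that picture and looked undisturbed. The dispenser, box, mug and pink panel were out of view. The arm did not go down near them, but I did not check them by picture at the end.

No check failed or disagreed.

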